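# Lock the cutlery chest on the sideboard and hold the key turned

### The job

First swing the open lid of the wooden cutlery chest fully shut, so that its tab drops behind the rim of the front deck. Then take the key from its stand, push it fully home into the lock in the chest's front deck, working it past the sticky pins, and turn it a quarter turn clockwise (seen from above). The lock springs back, so finish still gripping the key and holding it turned; do not disturb the bowl, the decanter or the wine glass.

Things in the scene. Friction and masses are not known exactly. Their poses are not given: they have to be found in the camera images.
- chest: Dark wooden cutlery chest, fixed. 240 mm deep (own x), 240 wide (own y), 100 high; origin: centre of its underside; own x points away from the robot at yaw 0 (it is turned by up to 0.3 rad). Its front 75 mm is a fixed flat deck, 100 mm high, that carries the lock; behind it lies the open compartment, shut by the lid.
- lid_hinge (a point): Middle of the lid's hinge line, which runs along the chest's y near its far top edge: 118 mm in +x of the chest's centre, 100 mm above the counter. Axes as the chest's.
- lid_edge (a point): Middle of the lid's free edge on its outer (upper) face, moving with it; 164 mm from the hinge line. The lid is a wooden board 164 x 240 x 8 mm, about 0.3 kg, with a brass tab (30 x 4 x 14 mm) under its free edge. The point's x lies in the board from edge to hinge, z points out of its upper face.
- lid (a joint): Lid angle in rad: 0 = shut flat on the chest, grows as it opens. It starts open by 0.9 to 1.25, leaning towards the robot from its far hinge. The hinge is stiff (about 0.27 N m of friction): push it the whole way down; near the end it may drop by its own weight. Shut, its upper face is 108 mm above the counter.
- cylinder (a joint): Angle in rad of the lock cylinder under the lock plate: 0 = keyway in line with the plate's slot, grows clockwise seen from above, stop at 1.6. A spring turns it back (0.02 N m at 0, 0.1 N m at a quarter turn). The key has about 0.1 rad of play in it, so turn the hand somewhat beyond a quarter.
- lock_mouth (a point): Centre of the key slot at the top face of the fixed square steel lock plate (44 x 44 mm, standing 6 mm proud of the deck), 106 mm above the counter, 85 mm in -x of the chest's centre. Axes as the chest's. The slot goes straight down; it is 17.5 mm long along the chest's y, 6.5 mm wide along its x. Only below the plate, in the cylinder, can the bit turn.
- key: Steel key upright in the stand, bit down; loose, 45 g, 76 mm tall, same after a half turn about z. Origin: bottom tip of the bit; own z up the shank. From the tip: bit 0-20 mm (16 along own y, 4.5 along x, rounded tip), shank 5 thick to 30, round collar 16 across 30-34, stem 8 thick to 46, flat bow 46-76 (30 along own y, 8 thick along x).
- key_bow (a point): Centre of the key's flat bow, 61 mm above the bit's tip; axes as the key's. Pinch it here across its 8 mm thickness (own x).
- key_stand: Plain wooden block 55 x 55 x 40 mm, fixed, with a slot (6.5 x 18 mm, 34 mm deep) in its top that holds the key; the key's collar rests on the top, so the bit's tip is 10 mm above the counter. To the left or right of the chest. Origin: centre of its underside.
- bowl: Round wooden bowl, 110 mm across, 65 mm high; bystander on the other side of the chest from the key stand. Origin: centre of its underside.
- decanter: Glass decanter 150 mm high, 96 mm across, on the round brass tray at the far left; bystander. Origin: centre of its underside.
- glass: Wine glass 160 mm high, 72 mm across, on the brass tray; bystander. Origin: centre of its underside.
- keyway (a point): Point on the lock's axis 15 mm below lock_mouth, inside the lock. Two pairs of sticky pins, 12 and 21 mm below the plate's top, facing each other across the 6 mm keyway (chest's x), leave a gap of 2 to 3 mm; the 4.5 mm bit parts each pair at some 5 to 15 N of push; rocking it 1 mm in x helps. Key home: collar on plate, tip 30 mm below its top; only then can it turn. Turned, it is captive.
Mind the look-alikes: they are no part of the job. Leave any yellow look-alike of the key alone.

How it is judged:
By the outcome, as a careful person would: the job done as asked, in the order asked, and still so for the second after the job is handed in, while the arm keeps its last pose, push and grip.
It also fails if it takes over 69 s, if anything falls off the work surface, if the arm or the gripper's body presses on something with over 40 N, if the wrist force passes 120 N, or if a joint passes its speed limit or range.

### The arm

A 7-joint arm with a two-finger parallel gripper is mounted at the origin on the work surface. World frame = base frame: x ahead of the robot, y to its left, z up, the work surface at z = 0. Lengths are in m, angles in rad, forces in N, time in s.
With the tool pointing down it reaches from about 0.425 to 0.875 m from the base axis. Payload 4.7 kg.
Tool frame: the origin (TCP) lies at the very end of the fingers, on their centre line; the grasp point (between the pads) lies 19 mm behind it; z points along the fingers, y is the line along which they close (so a half turn about z gives the same grasp; the last joint's range is limited). The gripper opens to 85 mm and grips with 20 to 120 N. Pads are 22 mm wide; open, the fingers measure 114 mm over their backs; the gripper's body (76 mm by 85 mm) begins 54 mm behind the grasp point. The pads swing forward as they close: fully open they stand 13 mm farther back than shut.
Start: joints at [-1.145, 0.321, -0.07, 1.45, 0.023, 1.371, -0.057], TCP at [0.26, 0.596, 0.231] pointing down, gripper open.
Joint ranges: [-2.86, 2.86], [-0.3, 2.09], [-1.38, 1.24], [0.06, 2.45], [-1.56, 4.7], [0.09, 2.05], [-2.69, 2.69]. Speed limits (rad/s): [2.57, 2.57, 3.14, 3.14, 3.14, 3.14, 3.14].

### API

Orientations are given as [roll, pitch, yaw] about the fixed x, y, z axes, in that order (R = Rz(yaw) Ry(pitch) Rx(roll)).
In Python, from plant import r gives the robot as it stands. The module is installed in compiled form; this text tells all that it offers.
- The arm moves only by the shell command python3 -m crank 'ROWS' [FORCE]. ROWS is JSON, a list of rows, each a list of 7 numbers: the shift along the tool's x, y, z in cm, then the turn, a rotation vector about the tool's x, y, z in rad, then the opening, from 0 (shut) to 1 (fully open). A call has 1 to 20 rows; each row is the pose to reach, as a shift and turn from the pose commanded when the call began, along the tool's axes at that moment; what a row does not reach only later rows make up. A row lasts 1/8 s, in which the tool goes at most 62.5 mm and 10.7 degrees, less where a joint would pass 70% of its speed; a pose out of reach is approached as far as the arm can. A call with a gripper value outside its range is refused whole. The fingers move at their own pace and stop on an object; FORCE is the grip in N (left out, the last holds). Time passes only in rows, so rows that repeat a pose let the fingers close. It gives the time, the measured TCP pose, the force, the opening and the grip force at its end, in the units of the state.
- r.state(): the state, without advancing time (a new reading comes with each control period).
- r.read_camera(name): name is "scene" or "top" or "wrist"; returns (picture, depth): 384x512x3 uint8, blue, green, red; 384x512 float32, m along the optical axis (not along the pixel's ray), 0 where there is no reading.
- r.get_calibration(name): a dict with "camera_matrix" (3x3 intrinsics, pixels), "k1" (the pictures are not rectified: a ray, as slopes to the right and down, at radius r is drawn at 1 + k1 r^2 times it, then the intrinsics apply), "R" (3x3) and "t" (3): a world point X has camera coordinates R X + t. Camera axes: x right, y down, z forward; pixel columns grow to the right and rows downward; lengths in m; the calibration is good to about 2 mm. A picture is of the moment at which its call begins: read the wrist's pose just before it. get_calibration takes no time and is no camera call; for the wrist camera it gives the pose at the moment of the call.
- r.finish_job(): hands the job in; it is judged then, once.
The state is a dict: "clock": time; "joints": joint angles; "joint_velocities": joint speeds; "joint_efforts": joint torques, N m; "position": TCP position; "eef_rot": TCP orientation; "contact_force": force on the tool from outside, world axes, zero at the start; "torque": the same for the moment, N m; "grip_width": finger opening in m; "gripper_force": force on a finger pad.
Only numpy, scipy, OpenCV 4.12 (cv2) and the standard library are available. Lean on these libraries where they do the work, as an engineer would, in place of code of your own. Each camera call takes 0.05 s, during which the arm holds its last target. There are 200 camera calls.

## Working session

There is one attempt and no reset: what is moved stays moved. The work goes in short steps, Python scripts to look and compute and a shell command to move; the robot and the scene stay as the last step left them, time stands still between calls to the robot, and variables do not carry over. Pictures are saved under pics/ and viewed, at most 10 in all, crops included, and the job is handed in when it is done.

```bash
mkdir -p pics; cat > h.py <<'E'
import numpy as np, cv2
from plant import r
from scipy.spatial.transform import Rotation as Ro
def cloud(name):
    c=r.get_calibration(name); im,d=r.read_camera(name)
    K=np.array(c["camera_matrix"]);k1=c["k1"]
    v,u=np.mgrid[:384,:512]
    P=cv2.undistortPoints(np.stack([u,v],-1).reshape(-1,1,2).astype(float),K,np.array([k1,0,0,0,0.])).reshape(384,512,2)
    X=np.dstack([P[...,0]*d,P[...,1]*d,d])
    W=(X-np.array(c["t"]))@np.array(c["R"])
    W[d==0]=np.nan
    return im,d,W
E
python3 - <<'E'
from h import *
s=r.state();print(s)
for n in("scene","top"):
    im,d,W=cloud(n);np.savez(f"pics/{n}0.npz",im=im,W=W)
    cv2.imwrite(f"pics/{n}0.png",cv2.resize(im,(800,600)))
E
```

```text
{'clock': 0.0, 'joints': array([-1.14489778,  0.32183021, -0.07008933,  1.45169159,  0.02257518,
        1.37078473, -0.05691716]), 'joint_velocities': array([ 0.00021527, -0.00017465, -0.0016611 , -0.0007457 , -0.00084831,
        0.00088703,  0.00036812]), 'joint_efforts': array([ 1.87022265e-04, -4.93585467e+01, -3.82488426e-01, -3.14330685e+01,
        1.28830734e-02,  1.15988470e-02,  8.84916460e-06]), 'position': array([0.25998534, 0.59514975, 0.23021051]), 'eef_rot': array([-3.13966696e+00,  7.28813607e-05,  2.72980736e+00]), 'contact_force': array([-0.56712338,  0.81070472, -0.32594551]), 'torque': array([ 0.06738774, -0.00029482,  0.02897667]), 'gripper_force': 0.0, 'grip_width': 0.08526185283696254}
```

View pics/scene0.png

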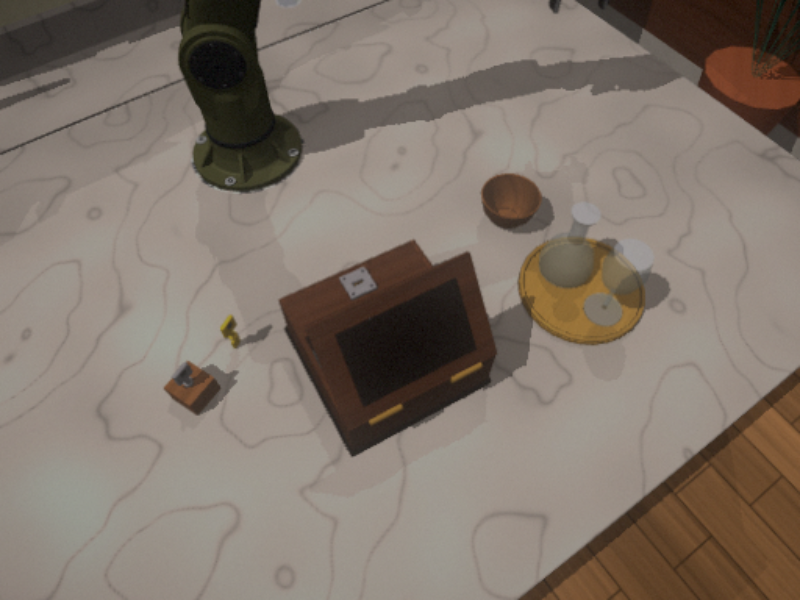

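View pics/top0.png

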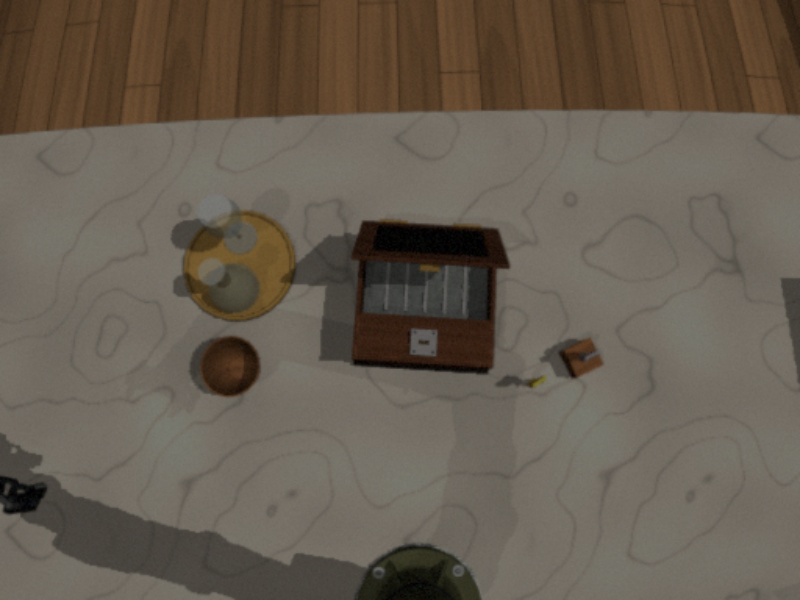

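The scene picture shows the chest at (390,340), lock plate at (357,282), a steel key in the wooden stand at (190,383) and a yellow key at (231,330). In the top picture they are the plate (424,342), steel key in stand (583,356), and yellow one (537,382). The steel key in the stand is the one meant, because the yellow one stands outside it and is a look-alike.

```bash
python3 - <<'E'
from h import *
T=np.load("pics/top0.npz");W=T["W"];im=T["im"]
S=np.load("pics/scene0.npz");WS=S["W"];ims=S["im"]
# crop
a=cv2.resize(im[205:260,325:400],(750//2*1,275),interpolation=cv2.INTER_CUBIC)
b=cv2.resize(ims[190:275,95:170],(375,425),interpolation=cv2.INTER_CUBIC)
cv2.imwrite("pics/crop1.png",np.vstack([a,b]))
def at(u,v,W=W): return np.round(np.nanmedian(W[int(v*.64)-1:int(v*.64)+2,int(u*.64)-1:int(u*.64)+2].reshape(-1,3),0),4)
print("plate",at(418,352),at(424,335))
for n,W_,i_ in(("top",W,im),("scene",WS,ims)):
    g=i_.astype(int).max(2)-i_.astype(int).min(2)
    # plate: z~0.106, grey bright
    m=(abs(W_[...,2]-.104)<.008)&(g<30)&(i_.max(2)>80)&(W_[...,0]>.3)&(W_[...,0]<.7)&(abs(W_[...,1])<.2)
    P=W_[m]; print(n,"plate",len(P),np.median(P,0),P.min(0),P.max(0)); 
    if len(P)>5: print(cv2.minAreaRect((P[:,:2]*1000).astype(np.float32)))
    # deck + chest top: z .09-.115
    m=(abs(W_[...,2]-.1)<.006)&(W_[...,0]>.25)&(W_[...,0]<.75)&(abs(W_[...,1])<.25)
    P=W_[m]; print("deck",cv2.minAreaRect((P[:,:2]*1000).astype(np.float32)))
    # stand region
    m=(W_[...,2]>.03)&(W_[...,2]<.045)&(W_[...,1]<-.2)&(W_[...,1]>-.45)&(W_[...,0]>.25)&(W_[...,0]<.65)
    P=W_[m]; print("stand",len(P),P.mean(0),cv2.minAreaRect((P[:,:2]*1000).astype(np.float32)))
    m=(W_[...,2]>.055)&(W_[...,2]<.12)&(W_[...,1]<-.2)&(W_[...,1]>-.45)&(W_[...,0]>.25)&(W_[...,0]<.65)
    P=W_[m]; v,u=np.where(m)
    for p,a,b in zip(P,u,v): print(np.round(p,3),a,b,i_[b,a])
    # lid
    m=(W_[...,2]>.12)&(W_[...,2]<.3)&(abs(W_[...,1])<.2)&(W_[...,0]>.45)&(W_[...,0]<.85)
    P=W_[m]; k=P[:,2]>P[:,2].max()-.01; print("lid",P[k].mean(0),P.max(0),P.min(0)); c=P.mean(0);print("normal",np.linalg.svd(P-c,full_matrices=False)[2][2],c)
E
```

```text
plate [ 0.4491 -0.0078  0.1044] [ 0.4777 -0.0191  0.1033]
top plate 234 [ 0.46705588 -0.01897742  0.10426702] [ 0.44304421 -0.15348067  0.09695509] [0.68139853 0.05991217 0.10850977]
((559.5791015625, -41.209625244140625), (214.111572265625, 233.53025817871094), 87.14407348632812)
deck ((554.6243286132812, -25.95867919921875), (241.0189971923828, 250.16468811035156), 85.19676971435547)
stand 342 [ 0.43630629 -0.30741318  0.03855848] ((422.5909423828125, -275.3927001953125), (53.774410247802734, 133.66287231445312), 24.31084632873535)
[ 0.447 -0.318  0.068] 379 224 [32 49 70]
[ 0.445 -0.314  0.086] 380 224 [44 54 69]
[ 0.445 -0.318  0.085] 381 224 [65 70 79]
[ 0.445 -0.321  0.084] 382 224 [84 88 94]
[ 0.445 -0.322  0.087] 383 224 [ 90  97 103]
[ 0.444 -0.311  0.072] 377 225 [38 50 71]
[ 0.443 -0.31   0.083] 378 225 [35 40 51]
[ 0.443 -0.312  0.085] 379 225 [64 68 73]
[ 0.443 -0.315  0.085] 380 225 [67 68 72]
[ 0.443 -0.317  0.086] 381 225 [78 82 85]
[ 0.443 -0.321  0.082] 382 225 [89 91 95]
[ 0.442 -0.323  0.085] 383 225 [89 94 98]
[ 0.441 -0.304  0.074] 375 226 [40 50 61]
[ 0.44  -0.
[... 11413 characters left out ...]
449 -0.321  0.071] 113 244 [64 65 69]
[ 0.449 -0.319  0.068] 114 244 [56 59 62]
[ 0.448 -0.318  0.064] 115 244 [56 55 59]
[ 0.448 -0.316  0.062] 116 244 [54 55 60]
[ 0.448 -0.314  0.059] 117 244 [78 77 80]
[ 0.448 -0.323  0.064] 113 245 [63 70 83]
[ 0.448 -0.321  0.062] 114 245 [63 63 69]
[ 0.449 -0.319  0.061] 115 245 [57 59 61]
[ 0.448 -0.317  0.058] 116 245 [63 65 71]
[ 0.447 -0.324  0.059] 113 246 [ 57  75 105]
[ 0.449 -0.322  0.06 ] 114 246 [63 71 83]
[ 0.449 -0.32   0.058] 115 246 [60 66 75]
lid [ 0.57891176 -0.03205074  0.23071202] [0.67561761 0.09244768 0.23663843] [ 0.56396602 -0.15350784  0.12000474]
normal [ 0.78585462 -0.06831021  0.61462691] [ 0.61840187 -0.03593181  0.18093361]
```

View pics/crop1.png

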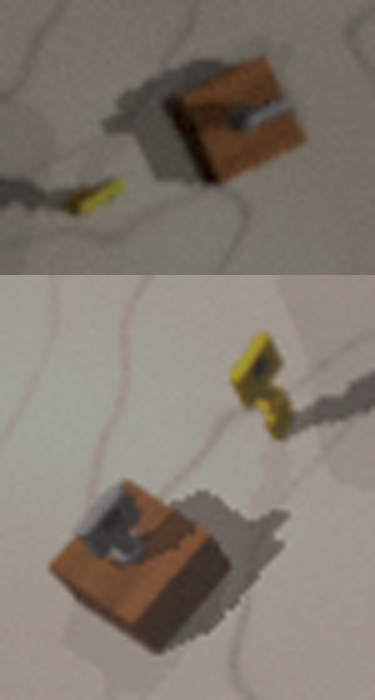

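The crop confirms it: the steel key stands in the wooden block (crop ~(265,112) top view, (110,530) scene view), while the yellow one stands loose on the counter. The chest yaw is about -0.086 and the lid angle about 0.9. I start with the lid.

```bash
cat > tgt.py <<'E'
import sys; from h import *
# usage: x y z yaw  -> shift cm + rotvec in tool axes (tool pointing down)
def delta(x,y,z,yaw):
    s=r.state();R0=Ro.from_euler('xyz',s['eef_rot']);R1=Ro.from_euler('xyz',[np.pi,0,yaw])
    return np.round(R0.inv().apply(np.array([x,y,z])-s['position'])*100,2),np.round((R0.inv()*R1).as_rotvec(),3)
if __name__=="__main__":
    for a in sys.argv[1:]: print(a,*delta(*map(float,a.split(','))))
E
python3 tgt.py .26,.595,.34,2.73 .589,-.029,.34,1.484 .589,-.029,.255,1.484 .589,-.029,.105,1.484
```

```text
.26,.595,.34,2.73 [-1.000e-02 -4.000e-02 -1.097e+01] [-0.002  0.    -0.   ]
.589,-.029,.34,1.484 [-55.13 -44.05 -10.88] [-1.000e-03  1.000e-03  1.246e+00]
.589,-.029,.255,1.484 [-55.13 -44.04  -2.38] [-1.000e-03  1.000e-03  1.246e+00]
.589,-.029,.105,1.484 [-55.13 -44.01  12.62] [-1.000e-03  1.000e-03  1.246e+00]
```

```bash
python3 -m crank '[[0,0,-5.5,0,0,0,0],[0,0,-11,0,0,0,0],[-5,-4,-11,0,0,0.1,0],[-10,-8,-11,0,0,0.22,0],[-15,-12,-11,0,0,0.34,0],[-20,-16,-11,0,0,0.46,0],[-25,-20,-11,0,0,0.58,0],[-30,-24,-11,0,0,0.7,0],[-35,-28,-11,0,0,0.82,0],[-40,-32,-11,0,0,0.94,0],[-45,-36,-11,0,0,1.06,0],[-50,-40,-11,0,0,1.18,0],[-55.1,-44,-11,0,0,1.246,0],[-55.1,-44,-11,0,0,1.246,0],[-55.1,-44,-6,0,0,1.246,0],[-55.1,-44,-3,0,0,1.246,0],[-55.1,-44,-3,0,0,1.246,0],[-55.1,-44,-3,0,0,1.246,0]]' 60; python3 tgt.py .589,-.029,.255,1.484
```

```text
clock: 2.35
position: [0.5896, -0.0276, 0.2627]
eef_rot: [3.14, -0.0, 1.485]
contact_force: [-0.5, -0.3, 0.6]
grip_width: 0.0003
gripper_force: 0.0
.589,-.029,.255,1.484 [-0.15 -0.05  0.77] [ 0.002 -0.     0.001]
```

```bash
python3 -m crank '[[0,0,1,0,0,0,0],[0,0,2,0,0,0,0],[0,0,3,0,0,0,0],[0,0,4,0,0,0,0],[0,0,5,0,0,0,0],[0,0,6,0,0,0,0],[0,0,7,0,0,0,0],[0,0,8,0,0,0,0],[0,0,9,0,0,0,0],[0,0,10,0,0,0,0],[0,0,11,0,0,0,0],[0,0,12,0,0,0,0],[0,0,13,0,0,0,0],[0,0,14,0,0,0,0],[0,0,14.7,0,0,0,0],[0,0,15.1,0,0,0,0],[0,0,15.4,0,0,0,0],[0,0,15.4,0,0,0,0]]'
```

```text
clock: 4.6
position: [0.5892, -0.0281, 0.1081]
eef_rot: [3.141, -0.0, 1.484]
contact_force: [-2.0, 0.1, 4.3]
grip_width: 0.0004
gripper_force: 2.2
```

```bash
python3 -m crank '[[0,0,0.15,0,0,0,0],[0,0,0.3,0,0,0,0],[0,0,0.3,0,0,0,0]]'; python3 -m crank '[[0,0,-4,0,0,0,0.5],[0,0,-9,0,0,0,1],[0,-5,-14,0,0,0,1],[0,-10,-14,0,0,0,1],[0,-13,-14,0,0,0,1],[0,-13,-14,0,0,0,1],[0,-13,-14,0,0,0,1]]'
python3 - <<'E'
from h import *
c=r.get_calibration("wrist");im,d,W=cloud("wrist")
np.savez("pics/w1.npz",im=im,W=W); cv2.imwrite("pics/w1.png",im)
print("cam pos",-np.array(c["R"]).T@c["t"])
m=(W[...,0]>.53)&(W[...,0]<.7)&(W[...,2]>.09)&(W[...,2]<.13)&(abs(W[...,1]+.03)<.1)
P=W[m]
im,d,W=cloud("top")
m=(W[...,0]>.52)&(W[...,0]<.66)&(abs(W[...,1]+.03)<.1)&(d>0)
P=W[m];A=np.c_[P[:,:2],np.ones(len(P))];print("lid plane",np.linalg.lstsq(A,P[:,2],rcond=None)[0],np.median(P[:,2]))
E
```

```text
clock: 4.97
position: [0.5893, -0.0281, 0.108]
eef_rot: [3.141, -0.002, 1.484]
contact_force: [-9.5, 0.5, 20.8]
grip_width: 0.0
gripper_force: 10.5
clock: 5.85
position: [0.4602, -0.0168, 0.2446]
eef_rot: [3.14, -0.0, 1.484]
contact_force: [-0.1, 0.7, -0.2]
grip_width: 0.0854
gripper_force: 0.0
cam pos [0.46724818 0.06210386 0.38790918]
lid plane [-0.00161361 -0.00406432  0.10806862] 0.10689828921671082
```

View pics/w1.png

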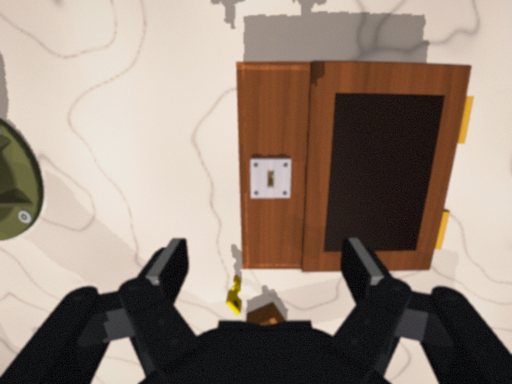

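The wrist picture shows the lid lying flat on the chest, with the lock plate at (271,178), its slot at (271,178), the yellow key at (234,295) and the stand at (268,312). Next I measure the lock precisely.

```bash
cat >> h.py <<'E'
def ray(c,uv,z):
    K=np.array(c["camera_matrix"]);uv=np.array(uv,float).reshape(-1,1,2)
    p=cv2.undistortPoints(uv,K,np.array([c["k1"],0,0,0,0.]))[:,0]
    R=np.array(c["R"]);o=-R.T@np.array(c["t"]);D=np.c_[p,np.ones(len(p))]@R
    return o+D*((z-o[2])/D[:,2])[:,None]
def plate(name,c=None,im=None,guess=(.467,-.019),half=.03,zz=.106):
    c=c or r.get_calibration(name); im=r.read_camera(name)[0] if im is None else im
    v,u=np.mgrid[:384,:512]; G=ray(c,np.stack([u,v],-1),zz).reshape(384,512,3)
    near=(abs(G[...,0]-guess[0])<half)&(abs(G[...,1]-guess[1])<half)
    sat=im.max(2).astype(int)-im.min(2)
    m=(near&(sat<25)&(im.max(2)>70)).astype(np.uint8)
    n,l,st,_=cv2.connectedComponentsWithStats(m); k=1+st[1:,4].argmax()
    cnt=max(cv2.findContours((l==k).astype(np.uint8),cv2.RETR_EXTERNAL,cv2.CHAIN_APPROX_NONE)[0],key=len)
    P=ray(c,cv2.convexHull(cnt).astype(float),zz)[:,:2]
    rect=cv2.minAreaRect((P*1000).astype(np.float32))
    # slot
    hull=np.zeros_like(m);cv2.fillPoly(hull,[cv2.convexHull(cnt)],1)
    s=(hull>0)&((sat>30)|(im.max(2)<60))&(np.hypot(G[...,0]-rect[0][0]/1e3,G[...,1]-rect[0][1]/1e3)<.012)
    return rect,G[s].mean(0) if s.any() else None
E
python3 - <<'E'
from h import *
for n in("wrist","top","scene"): print(n,plate(n))
import h
P=np.load("pics/scene0.npz")
E
python3 tgt.py .44,-.31,.26,2.01 .40,-.385,.26,2.01
```

```text
wrist (((467.30108642578125, -15.758359909057617), (45.501583099365234, 43.75392532348633), 84.99632263183594), array([ 0.46749831, -0.01566346,  0.106     ]))
.44,-.31,.26,2.01 [-29.37   0.55  -1.57] [-0.001  0.001 -0.527]
.40,-.385,.26,2.01 [-37.19  -2.78  -1.56] [-0.001  0.001 -0.527]Traceback (most recent call last):
  File "<stdin>", line 2, in <module>
  File "h.py", line 24, in plate
    n,l,st,_=cv2.connectedComponentsWithStats(m); k=1+st[1:,4].argmax()
                                                      ~~~~~~~~~~~~~~~^^
ValueError: attempt to get argmax of an empty sequence
```

```bash
python3 -m crank '[[-5,0,0,0,0,-0.13,1],[-10,0.2,0,0,0,-0.26,1],[-15,0.3,0,0,0,-0.4,1],[-20,0.4,0,0,0,-0.527,1],[-25,0.5,0,0,0,-0.527,1],[-29.4,0.5,0,0,0,-0.527,1],[-29.4,0.5,0,0,0,-0.527,1],[-29.4,0.5,0,0,0,-0.527,1]]'
python3 - <<'E'
from h import *
for n in("top","scene"): 
    try: print(n,plate(n))
    except Exception as e: print(n,e)
c=r.get_calibration("wrist");im,d,W=cloud("wrist"); cv2.imwrite("pics/w2.png",im)
np.savez("pics/w2.npz",im=im,W=W,**{k:np.array(c[k]) for k in c})
sat=im.max(2).astype(int)-im.min(2)
m=(W[...,2]>.075)&(W[...,2]<.095)&(np.hypot(W[...,0]-.44,W[...,1]+.31)<.03)
P=W[m];print(len(P),P.mean(0),P[:,2].max());v,u=np.where(m);print(u.mean(),v.mean())
print(cv2.minAreaRect((P[:,:2]*1000).astype(np.float32)),cv2.minAreaRect(ray(c,np.c_[u,v],.086)[:,:2].astype(np.float32)*1000))
m=(W[...,2]>.033)&(W[...,2]<.045)&(np.hypot(W[...,0]-.44,W[...,1]+.31)<.05);P=W[m]
print("stand",cv2.minAreaRect((P[:,:2]*1000).astype(np.float32)))
E
```

```text
clock: 7.05
position: [0.4393, -0.3096, 0.2439]
eef_rot: [-3.141, -0.0, 2.011]
contact_force: [0.5, 1.0, 0.3]
grip_width: 0.0851
gripper_force: 0.0
top (((456.7490539550781, -13.170726776123047), (0.0, 0.0), 0.0), None)
scene (((469.91522216796875, -17.655620574951172), (44.839195251464844, 44.86175537109375), 84.74605560302734), None)
168 [ 0.43924231 -0.30739918  0.08584451] 0.08885880132437399
263.86309523809524 173.20833333333334
((439.8795471191406, -308.356201171875), (7.097220420837402, 28.80463409423828), 25.255401611328125) ((439.60931396484375, -307.758544921875), (7.051511287689209, 30.172210693359375), 25.134408950805664)
stand ((440.3586730957031, -309.0520935058594), (54.08495330810547, 55.37394714355469), 23.876251220703125)
```

View pics/w2.png

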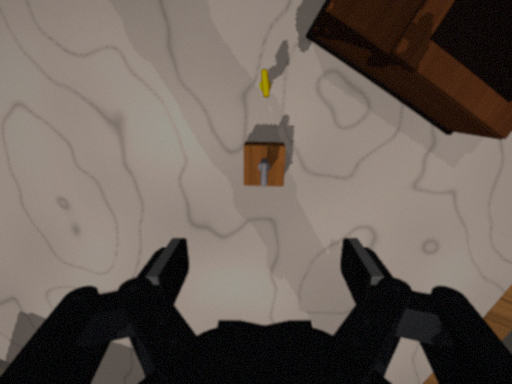

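The picture shows the steel key end-on in its stand at (264,173), with the yellow key far enough away at (265,82). The tool yaw is aligned with the bow.

```bash
python3 tgt.py .4397,-.3082,.052,2.007
```

```text
.4397,-.3082,.052,2.007 [ 0.03  0.02 19.21] [ 0.    -0.001  0.006]
```

```bash
python3 -m crank '[[0,0,5,0,0,0,0.7],[0.1,0,10,0,0,0,0.5],[0.1,0,14,0,0,0,0.5],[0.1,0,17,0,0,0,0.5],[0.1,0,19.2,0,0,0,0.5],[0.1,0,19.2,0,0,0,0.5],[0.1,0,19.2,0,0,0,0],[0.1,0,19.2,0,0,0,0],[0.1,0,19.2,0,0,0,0],[0.1,0,19.2,0,0,0,0],[0.1,0,19.2,0,0,0,0]]' 90
python3 -c "
from h import *
for i in range(3): s=r.state();print(s['position'],s['eef_rot'],s['contact_force'])"
```

```text
clock: 8.57
position: [0.4397, -0.3095, 0.0536]
eef_rot: [3.139, 0.001, 2.011]
contact_force: [0.2, 1.7, 7.3]
grip_width: 0.0065
gripper_force: 87.9
[ 0.43969852 -0.30948988  0.05364991] [3.13938283e+00 1.20829112e-03 2.01100011e+00] [0.1971326  1.72524838 7.30710313]
[ 0.43969852 -0.30948988  0.05364991] [3.13938283e+00 1.20829112e-03 2.01100011e+00] [0.1971326  1.72524838 7.30710313]
[ 0.43969852 -0.30948988  0.05364991] [3.13938283e+00 1.20829112e-03 2.01100011e+00] [0.1971326  1.72524838 7.30710313]
```

```bash
python3 -m crank '[[0,0,-2,0,0,0,0],[0,0,-4,0,0,0,0],[0,0,-8,0,0,0,0],[0,0,-12.2,0,0,0,0],[0,0,-12.2,0,0,0,0]]' 90; python3 tgt.py .4663,-.0171,.175,1.4835
```

```text
clock: 9.2
position: [0.4403, -0.3108, 0.1787]
eef_rot: [3.136, 0.005, 2.011]
contact_force: [0.6, 0.6, -0.8]
grip_width: 0.0067
gripper_force: 87.9
.4663,-.0171,.175,1.4835 [25.47 14.85  0.33] [0.007 0.003 0.527]
```

```bash
python3 -m crank '[[4,2.3,0,0,0,0.1,0],[8.5,5,0,0,0,0.2,0],[13,7.5,0,0,0,0.3,0],[17,10,0,0,0,0.4,0],[21,12.3,0,0,0,0.48,0],[24,14,0,0,0,0.527,0],[25.5,14.85,0,0,0,0.527,0],[25.5,14.85,0,0,0,0.527,0],[25.5,14.85,0.6,0,0,0.527,0],[25.5,14.85,0.6,0,0,0.527,0]]'
python3 - <<'E'
from h import *
P=[];
for i in range(4):
    s=r.state();P.append(np.r_[s['position'],s['eef_rot']]); im=r.read_camera("scene")[0]
print(np.round(P,4))
c=r.get_calibration("scene")
R,t,K=np.array(c["R"]),np.array(c["t"]),np.array(c["camera_matrix"])
X=R@np.array([.467,-.017,.12])+t;p=X[:2]/X[2];p=p*(1+c["k1"]*(p@p));u,v=(K@np.r_[p,1])[:2].astype(int);print(u,v)
im2,d,W=cloud("wrist")
cr=cv2.resize(im[v-32:v+28,u-30:u+30],(600,600),interpolation=cv2.INTER_CUBIC)
cv2.imwrite("pics/s3.png",cr); cv2.imwrite("pics/w3.png",im2)
E
python3 -c "print(1)"
```

```text
clock: 10.45
position: [0.4637, -0.0169, 0.1676]
eef_rot: [-3.14, 0.001, 1.481]
contact_force: [-0.4, -0.7, -0.8]
grip_width: 0.0066
gripper_force: 87.9
[[ 4.6370e-01 -1.6900e-02  1.6760e-01 -3.1404e+00  6.0000e-04  1.4814e+00]
 [ 4.6390e-01 -1.6600e-02  1.6790e-01 -3.1409e+00  3.0000e-04  1.4816e+00]
 [ 4.6410e-01 -1.6300e-02  1.6820e-01 -3.1413e+00  2.0000e-04  1.4820e+00]
 [ 4.6420e-01 -1.6100e-02  1.6830e-01 -3.1416e+00  1.0000e-04  1.4824e+00]]
227 175
1
```

View pics/s3.png

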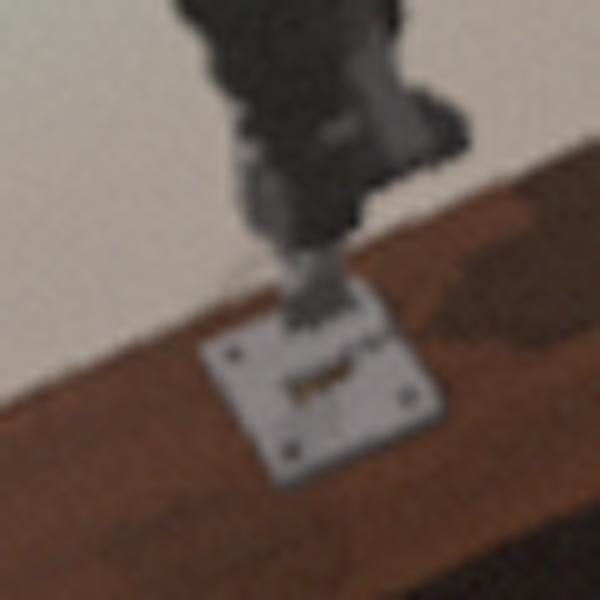

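The crop shows the bit's bottom edge at about (322,322), just above the slot at (320,382), with both parallel. I will compute the offset.

```bash
python3 -m crank '[[0,0,0,0,0,0,0],[0,0,0,0,0,0,0],[0,0,0,0,0,0,0]]' >/dev/null; python3 - <<'E'
from h import *
s=r.state();print(s['position'],s['eef_rot'])
c=r.get_calibration("scene");zt=s['position'][2]-.0436
ims=[r.read_camera("scene")[0] for _ in range(4)];im=np.mean(ims,0).astype(np.uint8)
print("slot",ray(c,[[229,181.2]],.106),"plate0",plate("scene",c,np.load("pics/scene0.npz")["im"])[0])
for uv in([229.2,175.2],[230.2,175.2],[229.2,176.2]): print("tip",uv,zt,ray(c,[uv],zt))
cr=cv2.resize(im[155:195,210:250],(600,600),interpolation=cv2.INTER_CUBIC);cv2.imwrite("pics/s4.png",cr)
E
```

```text
[ 0.46432018 -0.01519281  0.168365  ] [ 3.14142884e+00 -1.14812405e-04  1.48389525e+00]
slot [[ 0.47305883 -0.01864078  0.106     ]] plate0 ((470.64019775390625, -17.375713348388672), (48.05478286743164, 46.23483657836914), 84.784423828125)
tip [229.2, 175.2] 0.12476500205050234 [[ 0.47001091 -0.01493622  0.124765  ]]
tip [230.2, 175.2] 0.12476500205050234 [[ 0.47133858 -0.01296779  0.124765  ]]
tip [229.2, 176.2] 0.12476500205050234 [[ 0.47244991 -0.01646185  0.124765  ]]
```

View pics/s4.png

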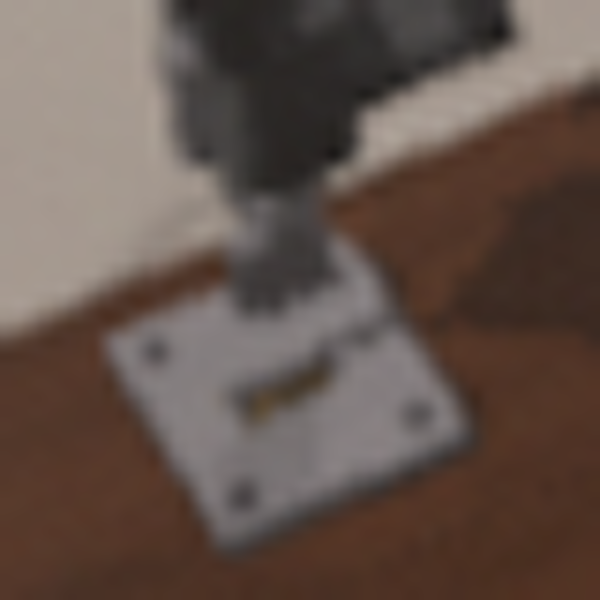

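```bash
python3 -m crank '[[-0.2,0.27,0.7,0,0,0,0],[-0.2,0.27,1.4,0,0,0,0],[-0.2,0.27,1.4,0,0,0,0],[-0.2,0.27,1.4,0,0,0,0],[-0.2,0.27,1.4,0,0,0,0]]'; python3 - <<'E'
from h import *
s=r.state();print(s['position'],s['eef_rot'])
im=np.mean([r.read_camera("scene")[0] for _ in range(4)],0).astype(np.uint8)
w,d,W=cloud("wrist"); wm=np.mean([r.read_camera("wrist")[0] for _ in range(3)],0).astype(np.uint8)
a=cv2.resize(im[160:200,210:250],(400,400),interpolation=cv2.INTER_CUBIC)
b=cv2.resize(wm[100:260,176:336],(400,400),interpolation=cv2.INTER_CUBIC)
cv2.imwrite("pics/s5.png",np.hstack([a,b]))
E
```

```text
clock: 11.9
position: [0.4669, -0.0174, 0.1545]
eef_rot: [3.141, -0.0, 1.484]
contact_force: [-0.0, -0.4, -0.9]
grip_width: 0.0068
gripper_force: 87.9
[ 0.46694401 -0.01742222  0.15450262] [ 3.14120159e+00 -1.90013353e-04  1.48382905e+00]
```

View pics/s5.png

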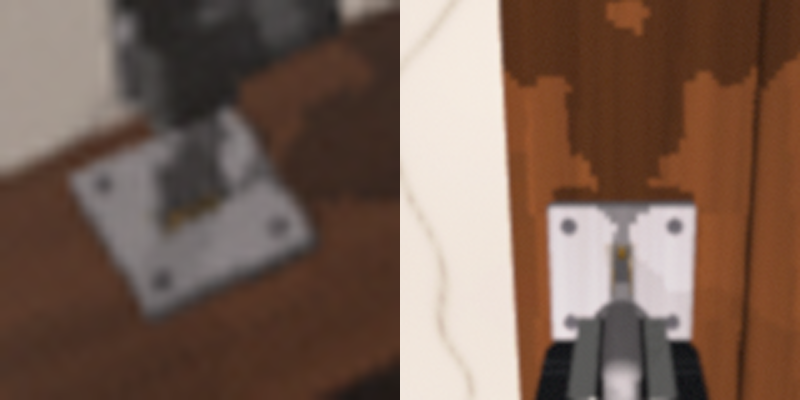

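The wrist half shows the key's collar (621,310) centred on the plate (548–697) and in line with the slot at (622,255). In the scene half the bit at (190,205) covers the slot. I try going in.

```bash
python3 -m crank '[[0,0,0.2,0,0,0,0],[0,0,0.4,0,0,0,0],[0,0,0.6,0,0,0,0],[0,0,0.7,0,0,0,0],[0,0,0.8,0,0,0,0],[0,0,0.8,0,0,0,0]]'; python3 -c "
from h import *
s=r.state();print(s['position'],s['contact_force'],s['torque'])"
```

```text
clock: 13.05
position: [0.4667, -0.0175, 0.1462]
eef_rot: [-3.142, -0.0, 1.484]
contact_force: [0.3, -0.1, 0.3]
grip_width: 0.0066
gripper_force: 87.9
[ 0.46673735 -0.01747905  0.14624971] [ 0.33832405 -0.07454326  0.31447562] [ 0.0123192  -0.05679096  0.00637024]
```

```bash
python3 -m crank '[[0,0,0.2,0,0,0,0],[0,0,0.4,0,0,0,0],[0,0,0.6,0,0,0,0],[0,0,0.8,0,0,0,0],[0,0,0.8,0,0,0,0]]'
```

```text
clock: 13.68
position: [0.4669, -0.0175, 0.1382]
eef_rot: [3.141, 0.0, 1.484]
contact_force: [-0.6, 0.7, 0.1]
grip_width: 0.0068
gripper_force: 87.9
```

```bash
python3 -m crank '[[0,0,0.2,0,0,0,0],[0,0.06,0.4,0,0,0,0],[0,-0.06,0.5,0,0,0,0],[0,0.06,0.6,0,0,0,0],[0,0,0.6,0,0,0,0]]'
```

```text
clock: 14.3
position: [0.467, -0.0175, 0.1322]
eef_rot: [3.141, 0.0, 1.484]
contact_force: [2.3, -0.7, -0.4]
grip_width: 0.0066
gripper_force: 87.9
```

```bash
python3 -m crank '[[0,0,0.2,0,0,0,0],[0,0.06,0.4,0,0,0,0],[0,-0.06,0.5,0,0,0,0],[0,0.06,0.6,0,0,0,0],[0,-0.06,0.7,0,0,0,0],[0,0,0.8,0,0,0,0],[0,0,0.8,0,0,0,0]]'
```

```text
clock: 15.18
position: [0.4669, -0.0174, 0.1238]
eef_rot: [3.141, 0.0, 1.484]
contact_force: [3.9, -0.6, -2.5]
grip_width: 0.0069
gripper_force: 87.6
```

```bash
python3 -m crank '[[0,0,0.2,0,0,0,0],[0,0,0.4,0,0,0,0],[0,0,0.5,0,0,0,0],[0,0,0.6,0,0,0,0],[0,0,0.7,0,0,0,0],[0,0,0.7,0,0,0,0]]'
```

```text
clock: 15.92
position: [0.4672, -0.0174, 0.1195]
eef_rot: [-3.141, -0.001, 1.484]
contact_force: [-4.9, -1.1, 18.9]
grip_width: 0.0068
gripper_force: 91.4
```

```bash
python3 -m crank '[[0,0,-0.05,0,0,0.1,0],[0,0,-0.05,0,0,0.2,0],[0,0,-0.05,0,0,0.3,0],[0,0,-0.05,0,0,0.4,0],[0,0,-0.05,0,0,0.4,0]]' 110; python3 -c "
from h import *
s=r.state();print(s['position'],s['contact_force'],s['torque'])"
```

```text
clock: 16.55
position: [0.4673, -0.0173, 0.1196]
eef_rot: [-3.141, -0.001, 1.083]
contact_force: [-3.0, -0.4, 16.2]
grip_width: 0.0066
gripper_force: 107.8
[ 0.46726171 -0.01728609  0.1195727 ] [-2.96711799 -0.38475762 16.18995445] [-0.08738107  0.7904301   0.0424973 ]
```

```bash
python3 -m crank '[[0,0,0,0,0,0.12,0],[0,0,0,0,0,0.24,0],[0,0,0,0,0,0.36,0],[0,0,0,0,0,0.48,0],[0,0,0,0,0,0.6,0],[0,0,0,0,0,0.72,0],[0,0,0,0,0,0.84,0],[0,0,0,0,0,0.96,0],[0,0,0,0,0,1.08,0],[0,0,0,0,0,1.18,0],[0,0,0,0,0,1.18,0],[0,0,0,0,0,1.18,0]]'; python3 -c "
from h import *
s=r.state();print(s['position'],s['contact_force'],s['torque'],s['joints'])"
```

```text
clock: 18.05
position: [0.4671, -0.0174, 0.1195]
eef_rot: [-3.141, 0.0, -0.096]
contact_force: [-3.9, -0.5, 16.5]
grip_width: 0.0063
gripper_force: 108.0
[ 0.46710257 -0.017365    0.11954925] [-3.85248351 -0.48057951 16.45580601] [-0.08249506  0.8622409   0.09797621] [-0.69133075  0.00676601  0.68200786  2.04756935 -0.00592935  1.08878532
 -1.67334503]
```

```bash
python3 -m crank '[[0,0,0,0,0,0.06,0],[0,0,0,0,0,0.12,0],[0,0,0,0,0,0.12,0],[0,0,0,0,0,0.12,0]]'; python3 -c "
from h import *
s=r.state();print(s['torque'])"
```

```text
clock: 18.55
position: [0.4671, -0.0174, 0.1196]
eef_rot: [-3.141, 0.0, -0.216]
contact_force: [-4.7, -0.1, 16.0]
grip_width: 0.0067
gripper_force: 108.0
[-0.13898963  0.9225805   0.1098207 ]
```

```bash
python3 -m crank '[[0,0,0,0,0,0.04,0],[0,0,0,0,0,0.06,0],[0,0,0,0,0,0.06,0],[0,0,0,0,0,0.06,0]]'; python3 - <<'E'
from h import *
s=r.state();print(s['torque'])
im=cv2.resize(r.read_camera("scene")[0],(512,384)); w=r.read_camera("wrist")[0][100:260,176:336]
cv2.imwrite("pics/f.png",np.hstack([im[100:300,100:430],cv2.resize(w,(200,200))]))
E
```

```text
clock: 19.05
position: [0.4671, -0.0173, 0.1196]
eef_rot: [-3.141, 0.0, -0.275]
contact_force: [-3.5, -0.6, 16.2]
grip_width: 0.0064
gripper_force: 108.1
[-0.09617576  0.9791492   0.31110777]
```

View pics/f.png

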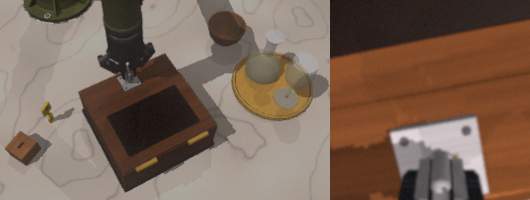

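The torque jumped from 0.11 to 0.31 N m, so the cylinder is at its stop, past a quarter turn. The picture shows the lid shut at (152,120), the key held in the lock at (130,78), the stand empty at (22,146), and the bowl and tray undisturbed. I hand in while holding.

```bash
python3 -c "
from plant import r
print(r.finish_job())"
```

```text
the job is handed in; nothing more can be done
None
```

I shut the lid, pushed the key fully home and turned it clockwise to the lock's stop, past a quarter turn; I handed the job in at about 19 s with the key still gripped and held turned, and the bowl, decanter and glass looked undisturbed in the last picture.

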